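Reagent bottles back to their drip dishes

TASK

Put the four reagent dropper bottles back: each must stand upright inside the drip dish that has the colour of its cap, one bottle to a dish. Two of them (green and blue cap) were left in the red and the white dish, so move those out first. Let no bottle fall over, and leave the sample cup and the timer where they are.

Things in the scene. Friction and masses are not known exactly. Their poses are not given: they have to be found in the camera images.
- bottle_red_center (a point): Centre (half-way up, on the axis) of the loose reagent dropper bottle with the red cap; white bottle with a red label band, 25 mm across and 52 mm tall, standing upright; this point is 26 mm above its underside. z axis = the bottle's own up. The straight body, to grip, is the lower 60 percent of the height; the narrower cap is above it. Starts on the bare worktop.
- bottle_green_center (a point): Centre (half-way up, on the axis) of the loose reagent dropper bottle with the green cap; white bottle with a green label band, 29 mm across and 58 mm tall, standing upright; this point is 29 mm above its underside. z axis = the bottle's own up. The straight body, to grip, is the lower 60 percent of the height; the narrower cap is above it. Starts in a dish that is not its own, either the red or the white one.
- bottle_blue_center (a point): Centre (half-way up, on the axis) of the loose reagent dropper bottle with the blue cap; white bottle with a blue label band, 29 mm across and 58 mm tall, standing upright; this point is 29 mm above its underside. z axis = the bottle's own up. The straight body, to grip, is the lower 60 percent of the height; the narrower cap is above it. Starts in a dish that is not its own, either the red or the white one.
- bottle_white_center (a point): Centre (half-way up, on the axis) of the loose reagent dropper bottle with the white cap; white bottle with a grey label band, 33 mm across and 67 mm tall, standing upright; this point is 33.5 mm above its underside. z axis = the bottle's own up. The straight body, to grip, is the lower 60 percent of the height; the narrower cap is above it. Starts on the bare worktop.
- dish_red: Round red plastic drip dish, fixed to the worktop; 64 mm across over the rim and 8 mm high, about 54 mm across inside at its floor, which lies 3 mm above the worktop; it holds one bottle only. Origin: centre of its underside, on the worktop; z up. It belongs to the bottle with the red cap.
- dish_green: Round green plastic drip dish, fixed to the worktop; 64 mm across over the rim and 8 mm high, about 54 mm across inside at its floor, which lies 3 mm above the worktop; it holds one bottle only. Origin: centre of its underside, on the worktop; z up. It belongs to the bottle with the green cap.
- dish_blue: Round blue plastic drip dish, fixed to the worktop; 64 mm across over the rim and 8 mm high, about 54 mm across inside at its floor, which lies 3 mm above the worktop; it holds one bottle only. Origin: centre of its underside, on the worktop; z up. It belongs to the bottle with the blue cap.
- dish_white: Round white plastic drip dish, fixed to the worktop; 64 mm across over the rim and 8 mm high, about 54 mm across inside at its floor, which lies 3 mm above the worktop; it holds one bottle only. Origin: centre of its underside, on the worktop; z up. It belongs to the bottle with the white cap.
- sample_cup_center (a point): Centre of a loose sample cup with a white lid and pale green contents, 59 mm across, 45 mm tall; a bystander at the front edge, to be left where it is.
- timer_center (a point): Centre of a loose square white timer, 62 x 62 x 20 mm, lying flat; a bystander on the left, to be left where it is.
Things that resemble listed ones, but are neither listed nor needed, are in the scene too. What is shaped like the part that bears bottle_green_center but turquoise is not meant. Leave any purple look-alike of the part that bears bottle_blue_center alone.

How it is judged (in metres and radians):
At the end, for the whole second after the job is handed in: Each of the four bottles stands upright (within 0.10 rad), released and at rest, on the floor of the dish of its cap's colour: axis within 16 mm of the dish's centre, underside no more than 3 mm above the dish's floor (horizontal distance between bottle_red_center and dish_red below 0.016 m and z of bottle_red_center in the frame of dish_red below 0.032 m and angle between each of bottle_red_center, bottle_green_center, bottle_blue_center, bottle_white_center's own z axis and vertical below 0.1 rad and linear speed of each of bottle_red, bottle_green, bottle_blue, bottle_white below 0.02 m/s and contact force between the fingers and bottle_red below 0.1 N and horizontal distance between bottle_green_center and dish_green below 0.016 m and z of bottle_green_center in the frame of dish_green below 0.035 m and contact force between the fingers and bottle_green below 0.1 N and horizontal distance between bottle_blue_center and dish_blue below 0.016 m and z of bottle_blue_center in the frame of dish_blue below 0.035 m and contact force between the fingers and bottle_blue below 0.1 N and horizontal distance between bottle_white_center and dish_white below 0.016 m and z of bottle_white_center in the frame of dish_white below 0.0395 m and contact force between the fingers and bottle_white below 0.1 N); the robot touches nothing.
It fails at once if the red bottle is tipped over (more than 50 degrees) (angle between bottle_red_center's own z axis and vertical above 0.87 rad).
It fails at once if the green bottle is tipped over (more than 50 degrees) (angle between bottle_green_center's own z axis and vertical above 0.87 rad).
It fails at once if the blue bottle is tipped over (more than 50 degrees) (angle between bottle_blue_center's own z axis and vertical above 0.87 rad).
It fails at once if the white bottle is tipped over (more than 50 degrees) (angle between bottle_white_center's own z axis and vertical above 0.87 rad).
It fails at once if a bystander (sample cup or timer) is moved more than 20 mm (distance of any of sample_cup_center, timer_center from where it was at the start of the episode above 0.02 m).
It also fails if it takes over 102 s, if anything falls off the work surface, if the arm or the gripper's body presses on something with over 40 N, if the wrist force passes 120 N, or if a joint passes its speed limit or range.

ROBOT

A 6-joint arm with a two-finger parallel gripper is mounted at the origin on a cart in front of the work surface, level with it; the furniture and walls round the work are solid. World frame = base frame: x ahead of the robot, y to its left, z up, the work surface at z = 0. Lengths are in m, angles in degrees, forces in N, time in s.
With the tool pointing down it reaches from about 0.35 to 0.875 m from the base axis. Payload 4.2 kg.
Tool frame: the origin (TCP) lies midway between the tips of the shut fingers; the grasp point (between the pads) lies 19 mm behind it; z points along the fingers, y is the line along which they close (so a half turn about z gives the same grasp; the last joint's range is limited). The gripper opens to 87 mm and grips with 3 to 60 N. Pads are 19 mm wide; open, the fingers measure 117 mm over their backs; the gripper's body (75 mm by 190 mm) begins 51 mm behind the grasp point.
Start: joints at [83.457, 22.042, 0.453, 0, -68.411, -14.817], TCP at [0.228, 0.582, 0.223] pointing down, gripper open.
Joint ranges: [-179.83, 179.83], [-69.29, 118.12], [-61.27, 80.66], [-181.25, 117.63], [-171.15, -9.14], [-177.46, 177.46]. Speed limits (degrees/s): [159.86, 159.86, 180, 180, 180, 180].

INTERFACE

Orientations are given as [roll, pitch, yaw] about the fixed x, y, z axes, in that order (R = Rz(yaw) Ry(pitch) Rx(roll)).
In Python, from workcell import env gives the robot as it stands. The module is installed in compiled form; this text tells all that it offers. Calls block until the motion is done:
- env.goto(position, orientation): joint-space move of the TCP to a pose.
- env.move_straight(position, rotation=None, rate=0.15, force_limit=None): straight line of the TCP; rotation=None keeps the orientation; rate is the mean speed in m/s. With force_limit (N) it stops when the force on the tool has changed by that much, and returns True; else False.
- env.set_joints(angles): joint-space move.
- env.gripper_to(opening, grasp_force=None): opening from 0.0 (shut) to 1.0 (fully open); grasp_force is the grip in N (None keeps the last); returns when the fingers have stopped.
- env.dwell(seconds).
- env.inverse_kinematics(position, orientation): joint angles nearest the present ones, or None.
- env.read_state(): the state.
- env.grab_frame(name): name is "scene" or "side" or "wrist"; returns a dict with "image" (420x560x3 uint8, blue, green, red), "fx", "fy", "cx", "cy" (pixels), "D" ([k1, k2, p1, p2, k3] as OpenCV has them; the pictures are not rectified), "position" and "orientation" of the camera in the world. Camera axes: x right, y up, looking along -z (the intrinsics and any distortion apply to the point x, -y, -z); pixel columns grow to the right and rows downward; lengths in m; the calibration is good to about 2 mm. A picture is of the moment at which its call begins. There is no depth.
A pose or a line that the arm cannot do raises env.Unreachable and nothing moves.
- env.close_job(): hands the job in; it is judged then, once.
Trained networks look in a picture, given as the dict that the camera call returned (one of the last four; its "shot" number tells which), for a name from the list of things; names that differ only in an ending like _2 or _b are one class to them, and where a whole thing is asked for, a point or a joint stands for the part that bears it (a point fixed in the world has none). Each returns a list of dicts, best first, with "score" (0 to 1); they miss things now and then, are a little off and sometimes report something else, mostly with a low value. They report only what shows in the picture. A call takes as long as a camera call. They do not tell look-alikes from the thing itself.
- env.search_frame(picture, thing): "xyz" ([x, y, z] in m, in world coordinates, good to about 4 mm: the middle of the surface that is visible of it).
- env.trace(picture, thing): "mask" (420x560 bool, what is visible of it).
The state is a dict: "clock": time; "joint_positions": joint angles; "qvel": joint speeds; "joint_torque": joint torques, N m; "position": TCP position; "tool_rot": TCP orientation; "force": force on the tool from outside, world axes, zero at the start; "wrist_torque": the same for the moment, N m; "opening": opening from 0.0 (shut) to 1.0 (fully open); "finger_force": force on a finger pad.
Only numpy, scipy, OpenCV 4.12 (cv2) and the standard library are available. Lean on these libraries where they do the work, as an engineer would, in place of code of your own. Each camera call takes 0.05 s, during which the arm holds its last target. There are 200 camera calls.

## Working session

There is one attempt and no reset: what is moved stays moved. The work goes in short steps, each a Python script; the robot and the scene stay as the last script left them, time stands still between calls to the robot, and variables do not carry over. Pictures are saved under pics/ and viewed, at most 14 in all, crops included, and the job is handed in when it is done.

```bash
mkdir -p pics; cat > h.py <<'E'
import numpy as np, cv2
from workcell import env
def save(p,n): cv2.imwrite('pics/'+n,p['image'])
E
python3 - <<'E'
from h import *
for c in ("scene","side"):
    p=env.grab_frame(c); save(p,c+'0.png')
    print(c,np.round(p['position'],3),np.round(p['orientation'],1))
    for t in ["bottle_red_center","bottle_green_center","bottle_blue_center","bottle_white_center","dish_red","dish_green","dish_blue","dish_white","sample_cup_center","timer_center"]:
        print(t,[(np.round(d['xyz'],3).tolist(),round(d['score'],2)) for d in env.search_frame(p,t)])
print(env.read_state()['clock'],env.read_state()['tool_rot'])
E
```

```text
scene [-0.2    0.69   0.711] [  55.8    0.6 -132.2]
bottle_red_center []
bottle_green_center [([0.513, 0.114, 0.03], 0.66), ([0.568, 0.026, 0.028], 0.6), ([0.592, 0.106, 0.039], 0.52)]
bottle_blue_center [([0.519, -0.151, 0.034], 0.75), ([0.57, -0.06, 0.034], 0.7)]
bottle_white_center [([0.453, 0.237, 0.036], 0.67)]
dish_red []
dish_green [([0.568, -0.279, 0.0], 0.67)]
dish_blue []
dish_white [([0.59, 0.108, 0.004], 0.62), ([0.567, -0.06, 0.036], 0.41)]
sample_cup_center [([0.409, 0.012, 0.044], 0.87), ([0.454, 0.234, 0.036], 0.32)]
timer_center [([0.564, -0.062, 0.001], 0.57)]
side [ 0.105 -0.676  0.532] [ 61.7  -0.7 -27. ]
bottle_red_center [([0.454, -0.214, 0.029], 0.75), ([0.457, 0.218, 0.034], 0.47), ([0.57, -0.078, 0.036], 0.23)]
bottle_green_center [([0.57, 0.004, 0.032], 0.73), ([0.518, 0.098, 0.031], 0.7), ([0.597, 0.093, 0.031], 0.6)]
bottle_blue_center [([0.573, -0.074, 0.035], 0.9), ([0.516, -0.17, 0.032], 0.63)]
bottle_white_center [([0.456, 0.214, 0.033], 0.61)]
dish_red [([0.57, -0.083, 0.001], 0.51)]
dish_green [([0.57, -0.278, 0.002], 0.78)]
dish_blue [([0.587, 0.258, 0.003], 0.76), ([0.571, -0.276, 0.002], 0.37)]
dish_white [([0.585, 0.096, 0.002], 0.65), ([0.573, -0.276, 0.002], 0.22)]
sample_cup_center [([0.421, -0.013, 0.047], 0.87)]
timer_center [([0.577, 0.394, 0.015], 0.72)]
1.1 [ 1.79999560e+02 -2.91041887e-04 -2.13582308e+01]
```

```bash
python3 -c "
import cv2,numpy as np
a=cv2.imread('pics/side0.png');cv2.imwrite('pics/side0c.png',cv2.resize(a,(784,588),interpolation=cv2.INTER_CUBIC))"
```

```text
(no output)
```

View pics/scene0.png

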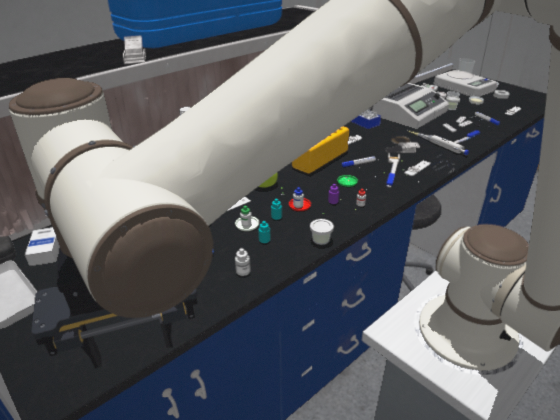

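View pics/side0c.png

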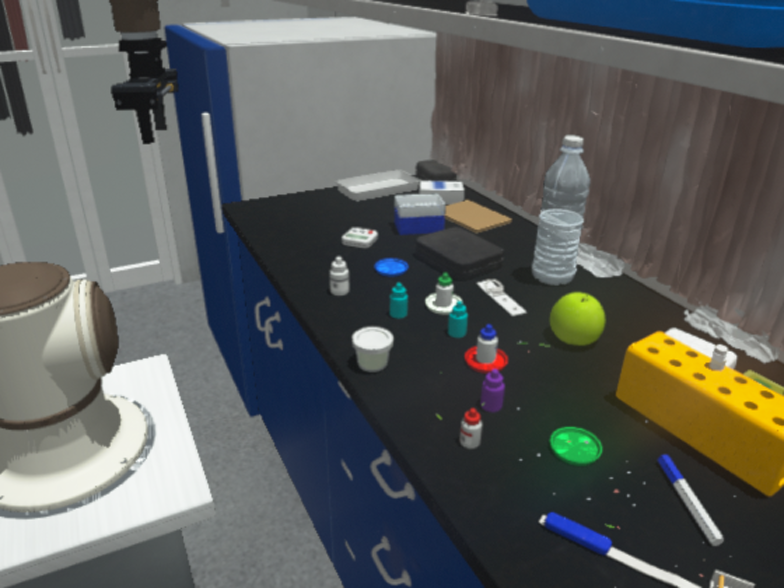

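The side view (enlarged pixels) shows these candidates:
- **Green class:** the green-capped bottle with a white body at (444,292), standing in the white dish. The all-turquoise ones at (398,300) and (457,318) are look-alikes.
- **Blue class:** the blue-capped bottle with a white body at (487,345), standing in the red dish. The purple one at (492,390) is a look-alike.
- **Others:** red bottle (470,428), white bottle (339,277), green dish (575,445), blue dish (391,266).

I'll confirm with a wrist view from above.

```bash
cat >> h.py <<'E'
from scipy.spatial.transform import Rotation as Ro
def ray(p,u,v,z):
    K=np.array([[p['fx'],0,p['cx']],[0,p['fy'],p['cy']],[0,0,1]])
    x,y=cv2.undistortPoints(np.array([[[u,v]]],float),K,np.array(p['D']))[0,0]
    d=Ro.from_euler('xyz',p['orientation'],degrees=True).apply([x,-y,-1]); c=np.array(p['position'])
    return c+d*(z-c[2])/d[2]
def look(p,ts):
    for t in ts: print(t,[(np.round(d['xyz'],3).tolist(),round(d['score'],2)) for d in env.search_frame(p,t)])
E
python3 - <<'E'
from h import *
p=env.grab_frame("side")
for u,v in [(620,390),(770,490),(391,266),(575,445),(486,359),(443,304)]: print(u,v,np.round(ray(p,u/1.4,v/1.4,0.0),3))
for u,v in [(628,345),(784,430)]: print('top?',np.round(ray(p,u/1.4,v/1.4,0.06),3))
env.goto([0.53,0.10,0.26],[180,0,45])
p=env.grab_frame("wrist"); save(p,'w1.png'); print(p['position'],p['orientation'])
look(p,["bottle_green_center","bottle_blue_center","bottle_white_center","dish_white","dish_red","dish_blue"])
print(env.read_state()['clock'],env.read_state()['joint_positions'])
E
```

```text
620 390 [ 0.707 -0.215  0.   ]
770 490 [ 0.727 -0.436  0.   ]
391 266 [0.592 0.275 0.   ]
575 445 [ 0.573 -0.271  0.   ]
486 359 [ 0.579 -0.067  0.   ]
443 304 [0.607 0.103 0.   ]
top? [ 0.725 -0.196  0.06 ]
top? [ 0.757 -0.412  0.06 ]
[0.57700897 0.14751451 0.42196115] [-1.42679854e+01  9.23038951e-03 -4.50120971e+01]
bottle_green_center [([0.582, 0.018, 0.038], 0.77), ([0.524, 0.107, 0.047], 0.68), ([0.599, 0.101, 0.053], 0.58)]
bottle_blue_center [([0.578, -0.059, 0.035], 0.97), ([0.461, 0.217, 0.044], 0.74)]
bottle_white_center [([0.464, 0.218, 0.047], 0.71)]
dish_white [([0.606, 0.101, 0.002], 0.74)]
dish_red [([0.59, -0.068, 0.006], 0.82)]
dish_blue [([0.587, 0.259, -0.001], 0.92)]
3.55 [ 2.79490294e+01  1.22223584e+01 -8.07308305e+00 -6.73277124e-04
 -6.97129338e+01  1.07080172e+02]
```

View pics/w1.png

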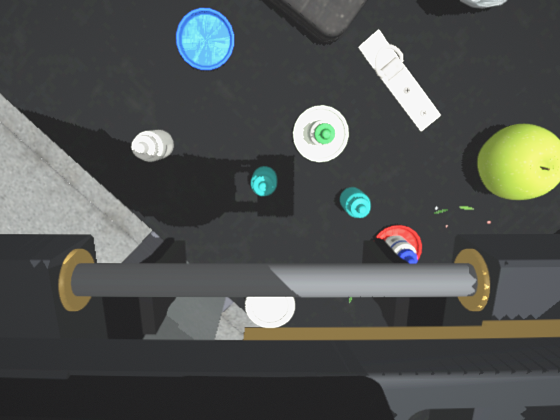

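The wrist view shows the green-capped white bottle at (324,132) in the white dish. Turquoise look-alikes are at (264,182) and (355,202), the blue-capped bottle is in the red dish at (405,250), the white bottle is at (152,146) and the blue dish at (205,39). Next, an enlarged crop to confirm, and the pixel measurements.

```bash
cat >> h.py <<'E'
# cap centre: largest blob of given hue (OpenCV H) near expected xy, at height z
def blob(p,h0,h1,xy,z,smin=110,r=0.05,vmin=40):
    hsv=cv2.cvtColor(p['image'],cv2.COLOR_BGR2HSV); H,S,V=cv2.split(hsv)
    m=((H>=h0)&(H<=h1)) if h0<=h1 else ((H>=h0)|(H<=h1))
    m=(m&(S>smin)&(V>vmin)).astype(np.uint8)
    n,_,st,ce=cv2.connectedComponentsWithStats(m)
    o=[]
    for i in range(1,n):
        if st[i,4]<25: continue
        bb=st[i]; c=ray(p,bb[0]+bb[2]/2-.5,bb[1]+bb[3]/2-.5,z)
        if np.hypot(*(c[:2]-xy))<r: o.append((int(st[i,4]),np.round(c[:2],4).tolist(),bb[:4].tolist()))
    return sorted(o,reverse=True)
E
python3 - <<'E'
from h import *
p=env.grab_frame("wrist")
cv2.imwrite('pics/w1c.png',cv2.resize(p['image'][80:280,230:450],None,fx=2.9,fy=2.9,interpolation=cv2.INTER_CUBIC))
print('greencap',blob(p,45,72,(.597,.1),.056))
print('bluedish',blob(p,95,125,(.587,.26),.006))
for t,z in (("dish_white",.006),("bottle_green_center",.03),("bottle_white_center",.0335)):
    for d in env.trace(p,t):
        ys,xs=np.nonzero(d['mask']); u,v=(xs.min()+xs.max())/2,(ys.min()+ys.max())/2
        print(t,round(d['score'],2),u,v,xs.min(),xs.max(),ys.min(),ys.max(),np.round(ray(p,u,v,z),3))
E
```

```text
greencap [(277, [0.603, 0.1012], [315, 124, 19, 19])]
bluedish [(2349, [0.5838, 0.2616], [175, 7, 60, 64])]
dish_white 0.79 320.0 133.0 293 347 105 161 [0.603 0.098 0.006]
dish_white 0.42 204.5 38.0 176 233 8 68 [0.584 0.262 0.006]
bottle_green_center 0.94 355.0 202.0 340 370 188 216 [0.577 0.016 0.03 ]
bottle_green_center 0.86 321.0 132.5 307 335 119 146 [0.603 0.101 0.03 ]
bottle_green_center 0.8 263.5 180.5 251 276 166 195 [0.521 0.108 0.03 ]
bottle_white_center 0.55 152.0 145.0 132 172 130 160 [0.463 0.222 0.034]
```

View pics/w1c.png

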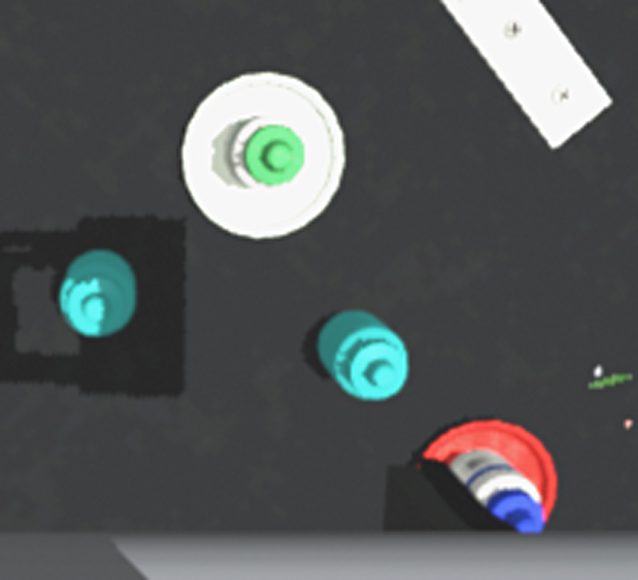

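Confirmed: the green-capped bottle is in the white dish at (0.603, 0.101). Grasping it now, then looking at the green dish.

```bash
cat >> h.py <<'E'
def pick(xy,yaw,z=0.012,op=0.6,lift=0.14):
    x,y=xy; env.gripper_to(op)
    env.goto([x,y,0.13],[180,0,yaw])
    hit=env.move_straight([x,y,z],rate=0.12,force_limit=8)
    print('down hit',hit,np.round(env.read_state()['position'],4))
    if hit: return False
    env.gripper_to(0.0,grasp_force=12)
    s=env.read_state(); print('opening mm',round(s['opening']*87,1),'ff',s['finger_force'])
    env.move_straight([x,y,lift],rate=0.15)
    s=env.read_state(); print('lifted mm',round(s['opening']*87,1),'ff',s['finger_force'],'t',s['clock'])
    return True
def place(xy,yaw,z,op=0.6):
    x,y=xy; env.goto([x,y,0.13],[180,0,yaw])
    env.move_straight([x,y,z+.012],rate=0.12)
    hit=env.move_straight([x,y,z-.001],rate=0.03,force_limit=3)
    print('place hit',hit,np.round(env.read_state()['position'],4))
    env.gripper_to(op); env.move_straight([x,y,0.13],rate=0.15)
    print('t',env.read_state()['clock'])
E
python3 - <<'E'
from h import *
if pick((.603,.101),45):
    env.goto([.49,-.22,.26],[180,0,0])
    p=env.grab_frame("wrist"); save(p,'w2.png')
    print('greendish',blob(p,45,75,(.573,-.275),.006))
    print('redcap',blob(p,172,8,(.454,-.214),.05,r=.07))
    look(p,["dish_green","bottle_red_center"])
    print(env.read_state()['clock'])
E
```

```text
down hit False [0.6037 0.1013 0.013 ]
opening mm 28.1 ff 12.000162530616763
lifted mm 28.0 ff 11.999933684728603 t 7.9583
greendish [(801, [0.5684, -0.2765], [296, 79, 57, 59])]
redcap [(221, [0.4594, -0.2083], [256, 202, 16, 18])]
dish_green [([0.57, -0.274, -0.0], 0.93)]
bottle_red_center [([0.458, -0.208, 0.033], 0.78)]
9.4583
```

View pics/w2.png

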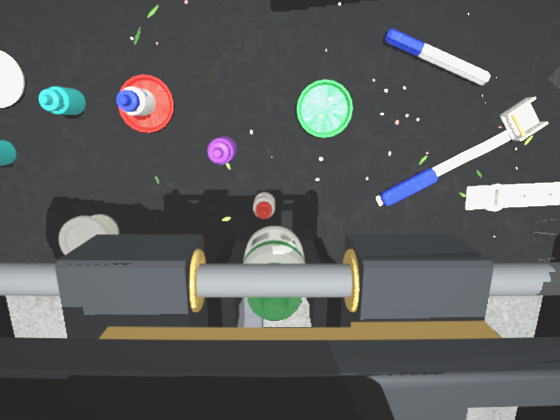

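Green is held; the green dish is at (324,108) and the red cap at (264,210). Placing.

```bash
python3 - <<'E'
from h import *
place((.5684,-.2765),0,.013)
env.goto([.50,-.10,.26],[180,0,0])
p=env.grab_frame("wrist"); save(p,'w3.png')
print('greendish/cap',blob(p,45,75,(.57,-.276),.05))
print('reddish',blob(p,172,8,(.573,-.07),.006))
print('bluecap',blob(p,110,128,(.575,-.065),.056))
print('redcap',blob(p,172,8,(.459,-.208),.05))
look(p,["bottle_blue_center","bottle_red_center","bottle_green_center"])
print(env.read_state()['clock'])
E
```

```text
place hit True [ 0.5682 -0.2764  0.0121]
t 13.3083
greendish/cap [(184, [0.5844, -0.2595], [405, 90, 51, 22]), (124, [0.56, -0.2515], [410, 115, 21, 21]), (108, [0.5685, -0.2476], [399, 88, 37, 58]), (92, [0.5494, -0.262], [410, 128, 39, 16]), (73, [0.5677, -0.2769], [441, 112, 9, 12]), (56, [0.5676, -0.268], [432, 108, 10, 20]), (36, [0.5505, -0.273], [426, 124, 28, 22])]
reddish [(1139, [0.5739, -0.0736], [222, 82, 57, 60])]
bluecap [(254, [0.575, -0.0704], [234, 100, 20, 20])]
redcap [(200, [0.4597, -0.205], [360, 210, 19, 18])]
bottle_blue_center [([0.527, -0.157, 0.043], 0.84), ([0.57, -0.081, 0.006], 0.68), ([0.573, -0.069, 0.046], 0.59)]
bottle_red_center [([0.462, -0.2, 0.03], 0.65)]
bottle_green_center [([0.574, 0.004, 0.043], 0.96), ([0.569, -0.27, 0.043], 0.72), ([0.52, 0.098, 0.032], 0.57)]
14.425
```

View pics/w3.png

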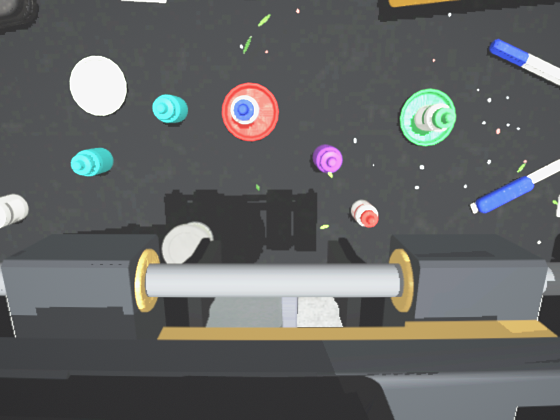

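Green stands in the green dish at (430,117). Blue bottle (243,110) is the blue-capped one in the red dish; the purple one at (327,158) is left alone. Moving blue, then red.

```bash
python3 - <<'E'
from h import *
if pick((.575,-.070),0):
    place((.584,.262),0,.013)
    env.goto([.50,.20,.26],[180,0,0])
    p=env.grab_frame("wrist"); save(p,'w4.png')
    look(p,["bottle_white_center","dish_white","bottle_blue_center"])
    for t,z in (("dish_white",.006),("bottle_white_center",.0335)):
        for d in env.trace(p,t):
            ys,xs=np.nonzero(d['mask']); u,v=(xs.min()+xs.max())/2,(ys.min()+ys.max())/2
            print(t,round(d['score'],2),u,v,np.round(ray(p,u,v,z),3))
    print(env.read_state()['clock'])
E
```

```text
down hit False [ 0.5757 -0.07    0.0129]
opening mm 27.9 ff 12.000129668808768
lifted mm 27.7 ff 11.999945311617921 t 17.9917
place hit True [0.5838 0.262  0.0122]
t 22.4083
bottle_white_center [([0.467, 0.224, 0.048], 0.84), ([0.446, 0.005, 0.046], 0.39)]
dish_white [([0.61, 0.099, 0.0], 0.87), ([0.445, 0.003, 0.045], 0.55)]
bottle_blue_center [([0.579, 0.259, 0.046], 0.79)]
dish_white 0.7 365.0 84.0 [0.604 0.097 0.006]
bottle_white_center 0.85 252.5 211.0 [0.464 0.224 0.034]
23.4167
```

View pics/w4.png

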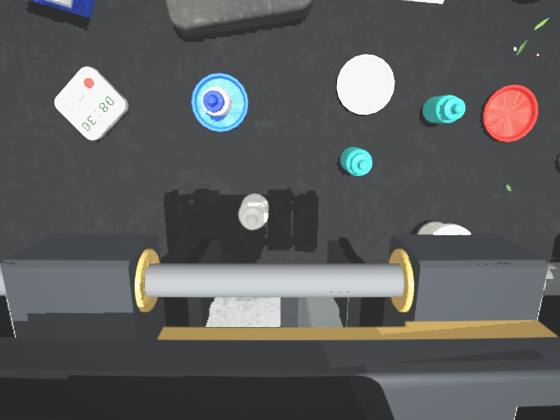

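Blue stands in the blue dish at (220,102). White bottle is at (254,211) and the empty white dish at (365,84). Moving white, then red.

```bash
python3 - <<'E'
from h import *
if pick((.463,.223),0,op=.7):
    place((.6035,.098),45,.016)
    if pick((.4597,-.206),0,z=.007):
        place((.574,-.0735),0,.011,op=.5)
    env.goto([.50,0,.27],[180,0,0])
    p=env.grab_frame("wrist"); save(p,'w5.png')
    print(env.read_state()['clock'])
E
```

```text
down hit False [0.4636 0.2235 0.0128]
opening mm 32.3 ff 12.000133875189931
lifted mm 32.5 ff 11.999992213823134 t 27.2667
place hit True [0.6032 0.0979 0.0151]
t 31.3583
down hit False [ 0.4603 -0.206   0.0076]
opening mm 24.1 ff 11.999461014092958
lifted mm 24.2 ff 11.997496823221354 t 35.6583
place hit True [ 0.5738 -0.0734  0.0101]
t 39.5083
40.2917
```

View pics/w5.png

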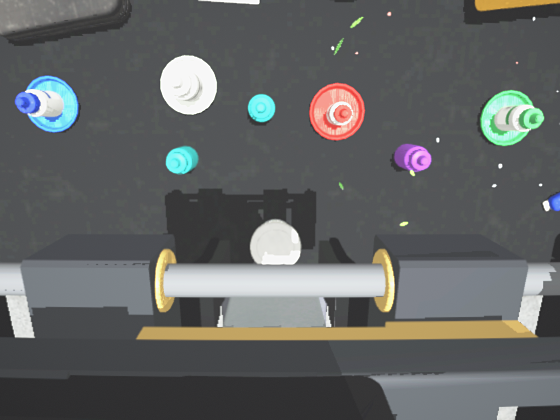

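All four bottles stand in their own dishes: blue (45,103), white (183,86), red (340,113), green (512,118). Each base is within a few pixels of its dish centre, against a tolerance of about 14 px. Handing in.

```bash
python3 -c "
from h import *
env.dwell(0.3); print(env.close_job())"
```

```text
the job is handed in; nothing more can be done
None
```

The job is handed in: all four bottles stand upright in the dishes matching their cap colours, the sample cup and timer were left alone, and the clock read about 41 s of the 102 s limit; the system returned no verdict.

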